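# Park the bead-worker's magnifier and switch its lamp off

## Robot

A 7-joint arm with a two-finger parallel gripper is mounted at the origin on the work surface. World frame = base frame: x ahead of the robot, y to its left, z up, the work surface at z = 0. Lengths are in m, angles in rad, forces in N, time in s.
With the tool pointing down it reaches from about 0.35 to 0.9 m from the base axis. Payload 8.1 kg.
Tool frame: the origin (TCP) lies where the fingers leave the gripper's body, on its centre line; the fingertips stand 66 mm ahead of it and the grasp point (between the pads) lies 47 mm ahead of it (arm.tip_reach is the distance from the TCP to the fingertips, in m); z points along the fingers, y is the direction in which the jaws open and shut (so a half turn about z gives the same grasp; the last joint's range is limited). The gripper opens to 92 mm and grips with 3 to 60 N. Pads are 19 mm wide; open, the fingers measure 130 mm over their backs; the gripper's body (75 mm by 190 mm) begins 47 mm behind the grasp point.
Start: joints at [1.06, 0.434, 0.025, 1.573, -0.012, 1.134, -0.075], TCP at [0.248, -0.574, 0.292] pointing down, gripper open.
Joint ranges: [-2.62, 2.62], [-0.44, 2.09], [-1.27, 1.32], [0.08, 2.57], [-1.32, 4.46], [0.12, 2], [-2.74, 2.74]. Speed limits (rad/s): [2.22, 2.22, 3.01, 3.01, 3.14, 3.14, 3.14].

## Interface

Orientations are given as a rotation vector (axis times angle).
In Python, from cell import arm gives the robot as it stands.
- The arm moves only by the tool carry_out, never from a script. Its argument "plan" is a list of rows, each a list of 5 numbers: the shift along the world's x, y, z in cm, then the turn about the world's z in rad, then the finger opening in cm, from 0 to 9.18. In form: [[tx, ty, tz, spin, fingers], ...]. A call has 1 to 20 rows; each row is the pose to reach, as a shift and turn from the pose measured when the call began; what a row does not reach only later rows make up. A row lasts 1/10 s, in which the tool goes at most 50 mm and 8.59 degrees, less where a joint would pass 70% of its speed; a pose out of reach is approached as far as the arm can. A call with a gripper value outside its range is refused whole. The fingers move at their own pace and stop on an object; "squeeze" is the grip in N (left out, the last holds). Time passes only in rows, so rows that repeat a pose let the fingers close. It gives the time, the measured TCP pose, the force and the opening at its end, in the units of the state.
- arm.observe(): the state, without advancing time (a new reading comes with each control period).
- arm.get_image(name): name is "scene" or "top" or "wrist"; returns (picture, depth): 480x640x3 uint8, red, green, blue; 480x640 float32, m along the optical axis (not along the pixel's ray), 0 where there is no reading.
- arm.get_calibration(name): a dict with "intrinsics" (3x3 intrinsics, pixels), "D" ([k1, k2, p1, p2, k3] as OpenCV has them; the pictures are not rectified), "rvec" (rotation vector, rad) and "tvec" (3), from world to camera coordinates, as OpenCV has them; the wrist camera has in their place "tool_from_camera" (4x4, takes a point from camera to tool coordinates, whose origin is the TCP and whose axes are the flange's). Camera axes: x right, y down, z forward; pixel columns grow to the right and rows downward; lengths in m; the calibration is good to about 2 mm. A picture is of the moment at which its call begins: read the wrist's pose just before it. get_calibration takes no time and is no camera call.
- arm.sign_off(): hands the job in, once; it reports no verdict.
The state is a dict: "clock": time; "joints": joint angles; "dq": joint speeds; "joint_efforts": joint torques, N m; "position": TCP position; "ee_rot": TCP orientation; "force": force on the tool from outside, world axes, zero at the start; "ft_torque": the same for the moment, N m; "width": opening from 0.0 (shut) to 1.0 (fully open).
Only numpy, scipy, OpenCV 4.12 (cv2) and the standard library are available. Lean on these libraries where they do the work, as an engineer would, in place of code of your own. Each camera call takes 0.05 s, during which the arm holds its last target. There are 200 camera calls.

## Task

Park the bench magnifier: with the fingertips push the lens frame up from its black underside, past the balance point of its counterweighted arm, until it stays raised by itself; do not pinch the frame, fling it, or touch the red counterweight. Then press the round red lamp switch fully down and let go. Leave the dish under the lens and the other things on the table where they are, neither lifted nor knocked.

Things in the scene. Friction and masses are not known exactly. Their poses are not given: they have to be found in the camera images.
- magnifier (a joint): Hinge of the magnifier arm, rad. 0 = lowered, with the arm rising 0.349 rad above level from the pivot towards the lens; grows as the lens goes up and back over the pivot; upper stop 1.2 (arm nearly upright). Below the balance point (between 0.55 and 0.75) it falls back to 0, beyond it it goes on by itself to 1.2, damped, in one to a few seconds. About 1 to 1.5 N at the lens's free edge lifts it from rest.
- pivot (a point): Point on the hinge axis, 110 mm above the table, between two white uprights of the fixed stand (dark base plate 130 x 110 x 14 mm). The point's x axis points level from the lens side to the far side of the stand, its y axis lies along the hinge axis.
- lens_tip (a point): Lower edge of the round lens frame at its free end, farthest from the pivot and nearest the robot: with the arm lowered it lies about 185 mm from the pivot horizontally and 61 mm above it (171 mm above the table). It moves with the arm on a 200 mm radius in the vertical plane through the pivot. The frame is 110 mm across and 16 mm thick, in the line of the arm (centre 145 mm from the pivot), with a clear lens inside. Pushed up and towards the pivot at this edge, it swings up.
- frame_under: Lower half of the lens frame: black ring, 110 mm across, 8 mm thick, with small lamps; origin at the lens centre on the frame's middle plane, z axis square to the lens, towards its upper side. This is the side to push.
- frame_top: Upper half of the lens frame: white ring, 110 mm across, 8 mm thick; same origin and axes as the lower half. Touching both halves at once counts as pinching.
- counterweight: Red steel cylinder, 40 mm diameter, 36 mm long, on a crank above the pivot, origin at its centre; it swings down behind the stand as the lens rises. Not to be touched.
- switch_top (a point): Centre of the top of the lamp switch: round red push button, 36 mm diameter, on a black collar on a grey box 80 x 80 x 22 mm fixed to the table, left or right of the stand; its top is 44 mm above the table, and it goes straight down.
- switch (a joint): Travel of the switch, m: 0 = out, 0.006 = fully down (5 N); springs back.
- bead_dish: White dish of green beads, 72 mm across, 22 mm high, under the lens; loose; origin at the centre of its underside.
- bead_tin: Blue closed tin, 76 mm diameter, 34 mm high, on the other side from the switch; loose; origin at the centre of its underside.
- pliers: Small pliers lying flat, 130 mm long, 60 mm wide, 12 mm high, blue handles; loose; origin near the joint of the pliers.
- thread_spool: White spool with red thread lying flat, 64 mm diameter, 25 mm high; loose; origin at the centre of its underside.
- bead_jar: Clear jar of orange beads with metal lid, 52 mm diameter, 63 mm high; loose; origin at the centre of its underside.
- water_bottle: Water bottle with green cap, 66 mm diameter, 210 mm high; loose; origin at the centre of its underside.
- bead_packet: Flat packet of blue beads, 70 x 60 x 12 mm; loose; origin at the centre of its underside.

How it is judged:
On the way, in this order (a step that is already met when the one before it is completed fails the run):
1. the fingertips push the lens frame up from its underside (contact force between the fingers and frame_under above 0.3 N and value of joint magnifier above 0.05 rad), for 0.1 s.
2. the magnifier stands raised by itself, untouched (value of joint magnifier above 1.1 rad and not (contact force between any of the fingers, the arm and stand above 0.05 N)), for 0.3 s.
3. the lamp switch is pressed fully down (value of joint switch above 0.0045 m), for 0.05 s.
At the end, for the whole second after the job is handed in: The magnifier is at rest raised (joint above 1.1 rad), the switch is out again (below 2 mm), and every loose thing is within 30 mm of where it began (value of joint magnifier above 1.1 rad and velocity of joint magnifier between -0.05 and 0.05 rad/s and value of joint switch below 0.002 m and distance of each of bead_tin, bead_dish, pliers, thread_spool, bead_jar, water_bottle, bead_packet from where it was at the start of the episode below 0.03 m); the robot touches nothing.
It fails at once if the lens frame is pinched: both its halves touched at once (contact force between the fingers and frame_under above 0.5 N and contact force between the fingers and frame_top above 0.5 N).
It fails at once if the counterweight is touched (contact force between any of the fingers, the arm and counterweight above 0.5 N).
It fails at once if the magnifier is flung (above 3.5 rad/s) (velocity of joint magnifier above 3.5 rad/s).
It fails at once if the switch is pressed before the magnifier is up (value of joint switch above 0.0045 m and value of joint magnifier below 1 rad).
It fails at once if a loose thing is moved or lifted by more than 30 mm, or tipped over (distance of any of bead_tin, bead_dish, pliers, thread_spool, bead_jar, water_bottle, bead_packet from where it was at the start of the episode above 0.03 m or angle between any of bead_tin, bead_dish, pliers, thread_spool, bead_jar, water_bottle, bead_packet's own z axis and vertical above 0.5 rad).
It also fails if it takes over 45 s, if anything falls off the work surface, if the arm or the gripper's body presses on something with over 40 N, if the wrist force passes 120 N, or if a joint passes its speed limit or range.

## Working session

There is one attempt and no reset: what is moved stays moved. The work goes in short steps, Python scripts to look and compute and a tool call to move; the robot and the scene stay as the last step left them, time stands still between calls to the robot, and variables do not carry over. Pictures are saved under pics/ and viewed, about 8 in all and at most 12, crops included, and the job is handed in when it is done.

Besides the shell and the picture viewer there is one more tool, called after "Request:" as name(argument=value, ...), one argument or row to a line, values as JSON. carry_out: Moves the arm, as the interface text tells. Its arguments: {"type":"object","properties":{"plan":{"type":"array"},"squeeze":{"type":"number"}},"required":["plan"]}

```bash
mkdir -p pics; cat > h.py <<'E'
import numpy as np, cv2
from cell import arm
def rays(name,px):
    c=arm.get_calibration(name);K=np.array(c["intrinsics"]);D=np.array(c["D"])
    R=cv2.Rodrigues(np.array(c["rvec"]))[0];t=np.array(c["tvec"]).ravel()
    u=cv2.undistortPoints(np.array(px,float).reshape(-1,1,2),K,D)[:,0]
    return -R.T@t, np.c_[u,np.ones(len(u))]@R
def onz(name,px,z):
    o,d=rays(name,px);return o+d*((z-o[2])/d[:,2])[:,None]
def depthpts(name,px,dep):
    o,d=rays(name,px);px=np.array(px,int)
    return o+d*dep[px[:,1],px[:,0]][:,None]
def save(n,p):cv2.imwrite(n,p[:,:,::-1])
E
python3 - <<'E'
from h import *
for n in("scene","top"):
    p,d=arm.get_image(n);save(f"pics/{n}0.png",p);np.savez(f"{n}0.npz",p=p,d=d)
    o,_=rays(n,[[320,240]]);print(n,o,(d>0).mean())
s=arm.observe();print(s)
E
```

```text
scene [1.18507998 0.44097296 0.6954071 ] 0.9960709635416667
top [ 3.98229524e-01 -2.43704324e-04  1.20204471e+00] 0.9962630208333333
{'clock': 0.1, 'joints': array([ 1.06037834,  0.43516007,  0.02499522,  1.57396868, -0.01159826,
        1.13401157, -0.07512724]), 'dq': array([ 0.00021219, -0.00250279,  0.00165496, -0.00328795, -0.00018181,
        0.00013481,  0.00115353]), 'joint_efforts': array([ 1.94099121e-03, -6.69124603e+01,  9.87111926e-01, -3.15147257e+01,
       -6.06140401e-02,  3.73646419e-02,  1.60435670e-04]), 'position': array([ 0.24768855, -0.57344166,  0.29153392]), 'ee_rot': array([-3.07523218e+00, -6.35720814e-01,  6.56898119e-04]), 'force': array([ 1.11829582, -0.4060561 , -0.41430497]), 'ft_torque': array([ 0.02494797, -0.00293004,  0.01584888]), 'width': 1.0033400627907267}
```

View pics/scene0.png

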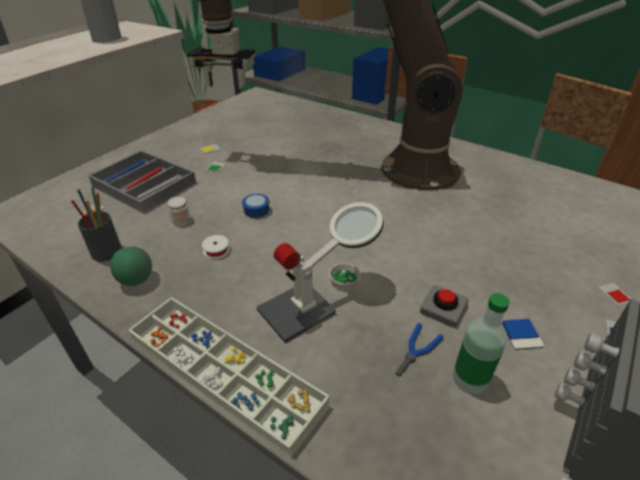

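View pics/top0.png

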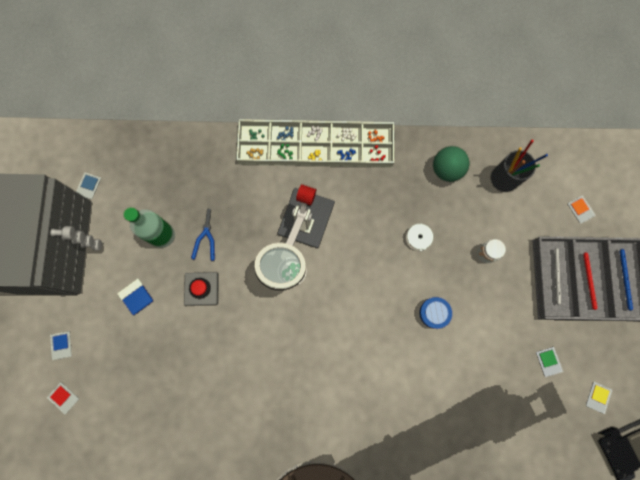

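The top view shows the lens ring at about (280,266), the stand at (307,217), the counterweight at (306,194) and the switch at (200,288). The dish is under the lens at about (290,268), and the tin is at (436,313). The area towards the robot from the lens is clear.

```bash
python3 - <<'E'
from h import *
z=np.load("top0.npz");p,d=z["p"],z["d"]
vv,uu=np.mgrid[150:330,90:460];px=np.c_[uu.ravel(),vv.ravel()]
P=depthpts("top",px,d);c=p[px[:,1],px[:,0]].astype(int);hsv=cv2.cvtColor(p,cv2.COLOR_RGB2HSV)[px[:,1],px[:,0]].astype(int)
def near(u,v,r):return np.hypot(px[:,0]-u,px[:,1]-v)<r
white=(c.min(1)>125)&(hsv[:,1]<60)
# ring
m=near(280,266,32)&(P[:,2]>.14)&(P[:,2]<.22)
Q=P[m];print("frame pts",len(Q),Q.min(0),Q.max(0),np.median(Q,0))
cen=Q.mean(0);u,s,vt=np.linalg.svd(Q-cen,full_matrices=False);print("normal",vt[2],s)
el=cv2.fitEllipse(cv2.convexHull(px[m].astype(np.float32)));print("ellipse",el,onz("top",[el[0]],.164))
red=((hsv[:,0]<8)|(hsv[:,0]>172))&(hsv[:,1]>150)
m=red&near(200,288,20);print("switch",m.sum(),P[m].mean(0),np.median(P[m],0),np.ptp(P[m],axis=0),onz("top",[px[m].mean(0)],.044))
m=red&near(306,194,20);print("cw",P[m].mean(0),np.ptp(P[m],axis=0))
m=near(307,217,45)&(P[:,2]>.005)&(P[:,2]<.022)&(c.max(1)<90);q=px[m]
im=np.zeros((480,640),np.uint8);im[q[:,1],q[:,0]]=255
k=max(cv2.findContours(im,0,1)[0],key=cv2.contourArea);r=cv2.minAreaRect(k);b=onz("top",cv2.boxPoints(r),.014)
print("base",b,b.mean(0),np.linalg.norm(np.diff(b,axis=0),axis=1))
# arm direction: lens side white top with height
m=near(307,217,60)&(P[:,2]>.09)&white&~near(280,266,32);print("armpts",P[m].mean(0),P[m].min(0),P[m].max(0))
for n,u,v,zz in(("tin",436,313,.034),("pliers",204,240,.01),("bottle",160,235,0.05),("packet",135,296,.01),("dish",290,268,.02)):print(n,onz("top",[[u,v]],zz))
E
```

```text
frame pts 1962 [0.50423673 0.03666756 0.14011902] [0.62616597 0.14447992 0.18718769] [0.55684854 0.09049917 0.16333959]
normal [-0.31121857  0.10841789 -0.94413376] [1.32694156 1.20888462 0.13913954]
ellipse ((280.5126647949219, 264.3885498046875), (49.72932434082031, 54.69233322143555), 32.72279357910156) [[0.56060558 0.0894973  0.164     ]]
switch 221 [0.5193959  0.28886281 0.06225258] [0.52157486 0.29322816 0.04258747] [0.14389628 0.31571362 1.1730709 ] [[0.52135423 0.29356564 0.044     ]]
cw [0.71341273 0.0384373  0.18184137] [0.33850115 0.05792238 1.03991343]
base [[ 0.64412089  0.06748089  0.014     ]
 [ 0.7662951   0.02998194  0.014     ]
 [ 0.74728985 -0.02640965  0.014     ]
 [ 0.62581716  0.0120799   0.014     ]] [0.69588075 0.02078327 0.014     ] [0.12779949 0.05950808 0.12742472]
armpts [0.65935076 0.05219501 0.16513863] [ 3.98229524e-01 -2.43704324e-04  1.11977176e-01] [0.70151603 0.07537634 1.20204471]
tin [[ 0.47041101 -0.27303363  0.034     ]]
pliers [[0.64294477 0.29540583 0.01      ]]
bottle [[0.64516808 0.39185354 0.05      ]]
packet [[0.50108625 0.45322516 0.01      ]]
dish [[0.57458292 0.07842494 0.02      ]]
```

Request:
carry_out(
  plan=[
    [20.7, 69.7, 0, -0.72, 0],
    [20.7, 69.7, 0, -0.72, 0],
    [20.7, 69.7, 0, -0.72, 0],
    [20.7, 69.7, 0, -0.72, 0],
    [20.7, 69.7, 0, -0.72, 0],
    [20.7, 69.7, 0, -0.72, 0],
    [20.7, 69.7, 0, -0.72, 0],
    [20.7, 69.7, 0, -0.72, 0],
    [20.7, 69.7, 0, -0.72, 0],
    [20.7, 69.7, 0, -0.72, 0],
    [20.7, 69.7, 0, -0.72, 0],
    [20.7, 69.7, 0, -0.72, 0],
    [20.7, 69.7, 0, -0.72, 0],
    [20.7, 69.7, 0, -0.72, 0],
    [20.7, 69.7, 0, -0.72, 0],
    [20.7, 69.7, 0, -0.72, 0],
    [20.7, 69.7, 0, -0.72, 0],
    [20.7, 69.7, 0, -0.72, 0],
    [20.7, 69.7, 0, -0.72, 0],
    [20.7, 69.7, 0, -0.72, 0],
  ],
  squeeze=10,
)

```text
clock: 2.1
position: [0.4546, 0.1224, 0.2916]
ee_rot: [-3.102, 0.491, -0.0]
force: [1.0, -0.7, 0.5]
width: 0.006
```

```bash
python3 - <<'E'
from h import *
s=arm.observe();print(s["clock"],s["position"],s["ee_rot"],s["width"],s["force"],s["joints"])
p,d=arm.get_image("wrist");save("pics/w1.png",p)
p2,d2=arm.get_image("scene");save("pics/s1.png",p2)
c=arm.get_calibration("wrist");T=np.array(c["tool_from_camera"]);K=np.array(c["intrinsics"]);D=np.array(c["D"])
R=cv2.Rodrigues(s["ee_rot"])[0]
vv,uu=np.mgrid[0:480:2,0:640:2];px=np.c_[uu.ravel(),vv.ravel()]
u=cv2.undistortPoints(px.reshape(-1,1,2).astype(float),K,D)[:,0];z=d[px[:,1],px[:,0]]
X=np.c_[u,np.ones(len(u))]*z[:,None];W=(X@T[:3,:3].T+T[:3,3])@R.T+s["position"]
hsv=cv2.cvtColor(p,cv2.COLOR_RGB2HSV)[px[:,1],px[:,0]];
m=(z>0)&(W[:,2]>.125)&(W[:,2]<.2)&(np.hypot(W[:,0]-.558,W[:,1]-.09)<.068)
Q=W[m];print(len(Q))
if len(Q)>20:
    print(Q.min(0),Q.max(0)); q=cv2.minEnclosingCircle(Q[:,:2].astype(np.float32));print(q)
    e=np.array([-.952,.305]);print("max outward",((Q[:,:2]-[.6885,.0485])@e).max(),Q[((Q[:,:2]-[.6885,.0485])@e).argmax()])
E
```

```text
2.1 [0.45461963 0.12238616 0.2916018 ] [-3.10190848e+00  4.91439081e-01 -4.02432961e-04] 0.005871128852440991 [ 0.97614753 -0.65586276  0.47840131] [-0.06051306  0.21379431 -0.37210319  1.91117558  0.08919572  1.03184743
 -2.35573811]
6993
[0.5022145  0.03518135 0.14714736] [0.60812563 0.14323185 0.18709782]
((0.5563324093818665, 0.08973681926727295), 0.05467976629734039)
max outward 0.19231588261831759 [0.50410879 0.10350148 0.17317648]
```

View pics/w1.png

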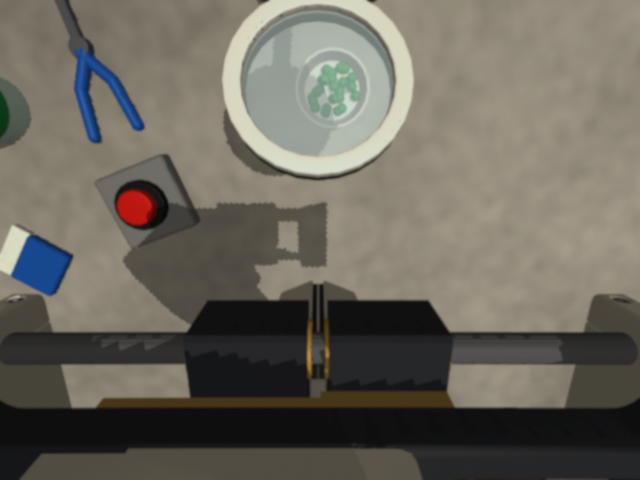

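Request:
carry_out(
  plan=[
    [0, 0, -4.5, 0, 0],
    [0, 0, -8.5, 0, 0],
    [0, 0, -8.5, 0, 0],
    [1.4, -0.45, -8.5, 0, 0],
    [2.9, -0.9, -8.5, 0, 0],
    [2.9, -0.9, -8.5, 0, 0],
  ],
)

```text
clock: 2.8
position: [0.4872, 0.1132, 0.2089]
ee_rot: [-3.1, 0.494, -0.007]
force: [-0.9, -0.2, 0.1]
width: 0.006
```

```bash
python3 - <<'E'
from h import *
p,d=arm.get_image("scene");save("pics/s2.png",cv2.resize(p[100:340,200:520],(800,600)))
p,d=arm.get_image("wrist");save("pics/w2.png",p)
E
```

```text
(no output)
```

View pics/s2.png

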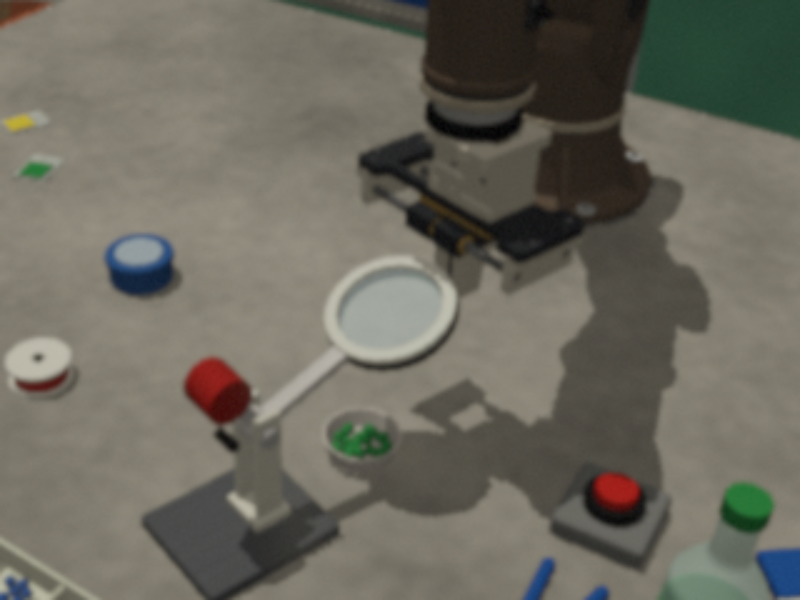

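Request:
carry_out(
  plan=[
    [0.4, -0.13, 0, 0, 0],
    [0.7, -0.22, 0, 0, 0],
    [0.7, -0.22, 0, 0, 0],
  ],
)

```text
clock: 3.2
position: [0.4922, 0.1116, 0.2086]
ee_rot: [-3.1, 0.492, -0.005]
force: [-0.5, -0.7, 1.5]
width: 0.008
```

Request:
carry_out(
  plan=[
    [0.4, -0.12, 0.4, 0, 0],
    [0.57, -0.18, 0.9, 0, 0],
    [0.86, -0.28, 1.9, 0, 0],
    [1.24, -0.4, 2.9, 0, 0],
    [1.65, -0.53, 3.8, 0, 0],
    [2.1, -0.67, 4.6, 0, 0],
  ],
)

```text
clock: 3.8
position: [0.514, 0.1046, 0.2558]
ee_rot: [-3.1, 0.492, -0.007]
force: [-2.1, -0.5, -0.4]
width: 0.004
```

```bash
python3 - <<'E'
from h import *
s=arm.observe();print(s["position"],s["force"])
p,d=arm.get_image("scene");save("pics/s3.png",cv2.resize(p[100:340,200:520],(800,600)))
print(arm.observe()["force"])
E
```

```text
[0.51397111 0.10462427 0.25581829] [-2.1151095  -0.54128066 -0.43243909]
[-2.2165582  -0.61779166  3.8934106 ]
```

View pics/s3.png

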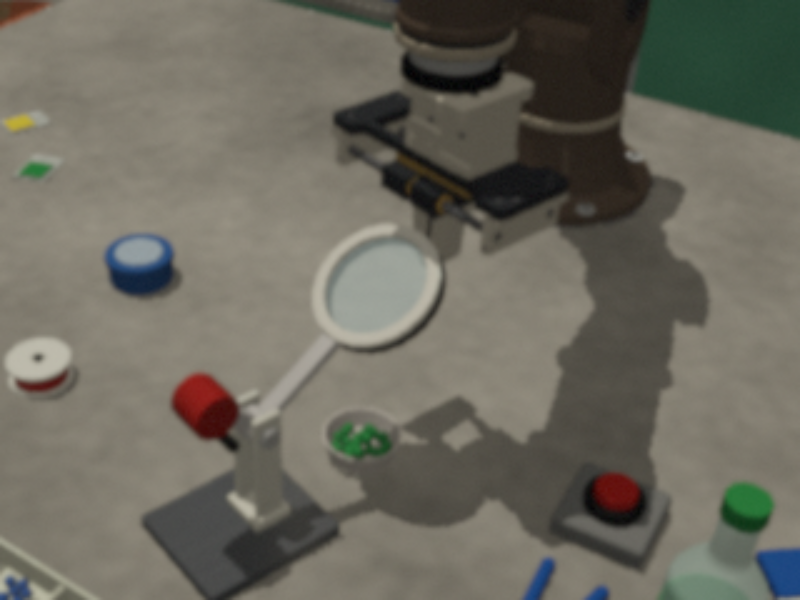

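Request:
carry_out(
  plan=[
    [0.48, -0.15, 0.85, 0, 0],
    [1.0, -0.32, 1.65, 0, 0],
    [1.6, -0.5, 2.4, 0, 0],
    [2.2, -0.7, 3.15, 0, 0],
    [2.85, -0.9, 3.85, 0, 0],
    [3.5, -1.12, 4.5, 0, 0],
  ],
)

```text
clock: 4.45
position: [0.5508, 0.0931, 0.3025]
ee_rot: [-3.099, 0.493, -0.01]
force: [-1.1, 0.6, -0.5]
width: 0.006
```

```bash
python3 - <<'E'
from h import *
p,d=arm.get_image("scene");save("pics/s4.png",cv2.resize(p[100:340,200:520],(800,600)))
s=arm.observe();print(s["position"],s["force"])
E
```

```text
[0.55212205 0.09268675 0.30348868] [ 1.71659381 -1.00515635  0.97795674]
```

View pics/s4.png

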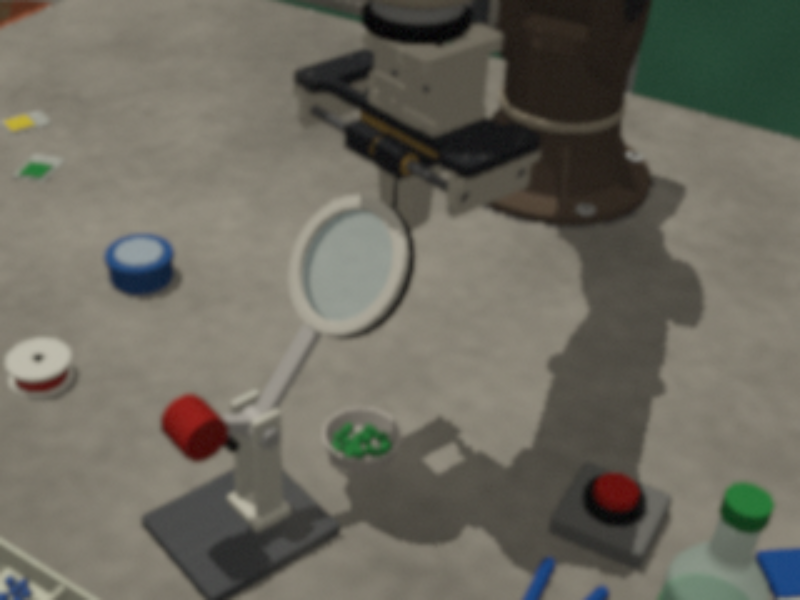

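Request:
carry_out(
  plan=[
    [0.7, -0.22, 0.5, 0, 0],
    [1.4, -0.45, 1.0, 0, 0],
    [2.1, -0.67, 1.4, 0, 0],
    [2.8, -0.9, 1.8, 0, 0],
    [3.6, -1.15, 2.2, 0, 0],
    [4.4, -1.4, 2.5, 0, 0],
    [5.2, -1.65, 2.8, 0, 0],
    [5.2, -1.65, 2.8, 0, 0],
    [5.2, -1.65, 2.8, 0, 0],
    [5.2, -1.65, 2.8, 0, 0],
  ],
)

```text
clock: 5.5
position: [0.6038, 0.0764, 0.3313]
ee_rot: [-3.099, 0.494, -0.012]
force: [-0.1, 0.9, -0.2]
width: 0.006
```

```bash
python3 - <<'E'
from h import *
p,d=arm.get_image("scene");save("pics/s5.png",cv2.resize(p[100:340,200:520],(800,600)))
s=arm.observe();print(s["position"],s["force"])
E
```

```text
[0.60374414 0.07642593 0.3313655 ] [0.94447022 0.21066226 0.56968347]
```

View pics/s5.png

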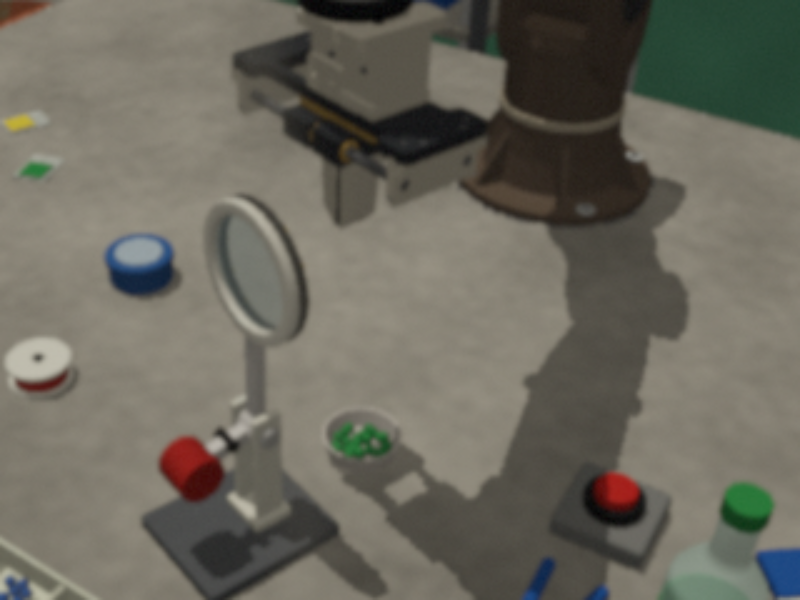

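Request:
carry_out(
  plan=[
    [-5, 1.6, 0, 0, 0],
    [-8.3, 6, 0, 0, 0],
    [-8.3, 11, 0, 0, 0],
    [-8.3, 16, 0, 0, 0],
    [-8.3, 21.7, 0, 0, 0],
    [-8.3, 21.7, -4, 0, 0],
    [-8.3, 21.7, -8, 0, 0],
    [-8.3, 21.7, -12, 0, 0],
    [-8.3, 21.7, -16, 0, 0],
    [-8.3, 21.7, -19, 0, 0],
    [-8.3, 21.7, -19, 0, 0],
    [-8.3, 21.7, -19, 0, 0],
  ],
)

```text
clock: 6.75
position: [0.5206, 0.2937, 0.1419]
ee_rot: [-3.099, 0.493, -0.012]
force: [0.9, -0.1, 0.2]
width: 0.004
```

```bash
python3 - <<'E'
from h import *
s=arm.observe();print(s["position"],s["force"])
p,d=arm.get_image("scene");save("pics/s6.png",cv2.resize(p[140:380,260:580],(800,600)))
E
```

```text
[0.52063528 0.29371913 0.1418933 ] [ 0.85982276 -0.07750994  0.23798767]
```

View pics/s6.png

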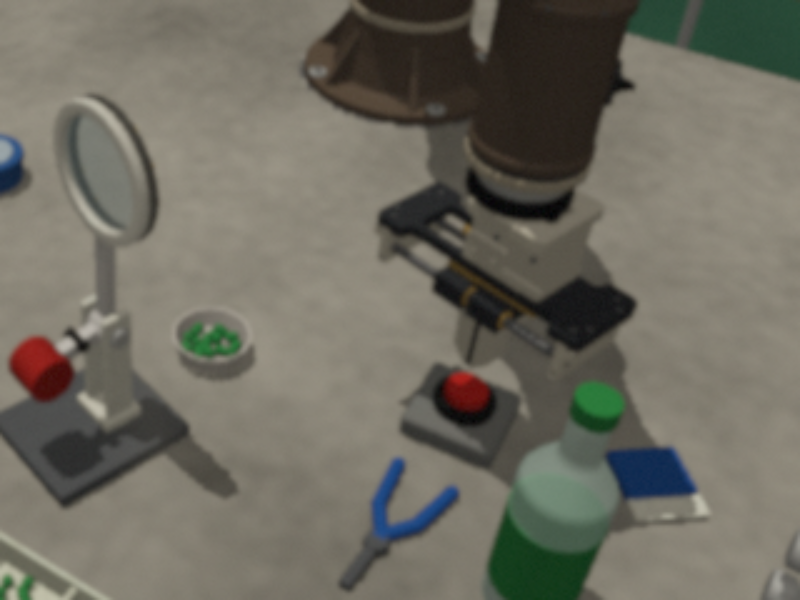

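Request:
carry_out(
  plan=[
    [0, 0, -2, 0, 0],
    [0, 0, -3, 0, 0],
    [0, 0, -3.5, 0, 0],
    [0, 0, -3.8, 0, 0],
    [0, 0, -3.8, 0, 0],
    [0, 0, -3.8, 0, 0],
  ],
)

```text
clock: 7.4
position: [0.5216, 0.2943, 0.1057]
ee_rot: [-3.097, 0.493, -0.016]
force: [0.3, -0.2, 3.6]
width: 0.007
```

Request:
carry_out(
  plan=[
    [0, 0, -0.2, 0, 0],
    [0, 0, -0.4, 0, 0],
    [0, 0, -0.5, 0, 0],
    [0, 0, -0.5, 0, 0],
  ],
)

```text
clock: 7.8
position: [0.5217, 0.2944, 0.1033]
ee_rot: [-3.096, 0.493, -0.018]
force: [-8.8, -5.9, 30.7]
width: 0.008
```

Bottomed out: the force jumped to 30 N at about 6 mm of travel. Releasing and retreating straight up.

Request:
carry_out(
  plan=[
    [0, 0, 1, 0, 0],
    [0, 0, 4, 0, 0],
    [0, 0, 8, 0, 0],
    [0, 0, 12, 0, 0],
    [0, 0, 12, 0, 0],
    [0, 0, 12, 0, 0],
    [0, 0, 12, 0, 0],
    [0, 0, 12, 0, 0],
  ],
)

```text
clock: 8.6
position: [0.5211, 0.2939, 0.2218]
ee_rot: [-3.098, 0.493, -0.015]
force: [-1.0, -0.2, -0.3]
width: 0.005
```

```bash
python3 - <<'E'
from h import *
s=arm.observe();print(s["position"],s["force"],abs(s["dq"]).max())
p,d=arm.get_image("scene");save("pics/s7.png",p)
z=np.load("scene0.npz");df=np.abs(p.astype(int)-z["p"]).max(2)
for n,u,v,r in(("tin",256,205,12),("spool",216,246,12),("jar",178,210,12),("pliers",418,350,25),("bottle",480,350,30),("packet",522,333,15),("dish",344,277,10)):
    print(n,np.median(df[v-r:v+r,u-r:u+r]))
E
```

```text
[0.52111374 0.29393702 0.22178735] [-0.98428273 -0.21177217 -0.28812793] 0.0022006038135114064
tin 7.0
spool 8.0
jar 7.0
pliers 7.0
bottle 6.0
packet 44.0
dish 8.0
```

View pics/s7.png

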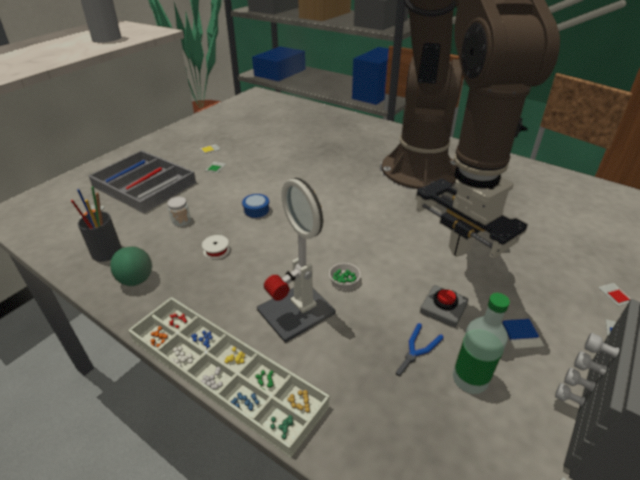

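The magnifier stands raised, the switch is out again and nothing has moved. The packet differs only because it lies in the arm's shadow.

```bash
python3 -c "
from cell import arm
print(arm.sign_off())"
```

```text
the job is handed in; nothing more can be done
None
```

The magnifier is parked upright and the lamp switch has been pressed and released. I handed the job in at about 8.6 s on the clock; no verdict came back.

- **Magnifier:** With the fingers shut, I pushed the lower free edge of the frame up and towards the pivot until it passed the balance point. It then swung up by itself, and the pictures show it standing raised and clear of the robot.
- **Switch:** I pressed it twice without lifting off. The first push read only 3.6 N, too little to be sure, so I pressed on until it bottomed out at about 31 N, roughly 6 mm down. The last picture shows the gripper well above the switch.
- **Other things:** Comparing the last picture with the first, the tin, dish, pliers, spool, jar and bottle show no change. The bead packet's brightness check did differ, but in the picture it lies in the arm's shadow and looks to be in the same place.

I judged the final hinge angle and the switch being out by eye, not by measurement.

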